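# Clear the bottle tally with one stroke of the fingertips

### The arm

A 6-joint arm with a two-finger parallel gripper is mounted at the origin on the work surface. World frame = base frame: x ahead of the robot, y to its left, z up, the work surface at z = 0. Lengths are in m, angles in rad, forces in N, time in s.
With the tool pointing down it reaches from about 0.375 to 0.75 m from the base axis. Payload 9 kg.
Tool frame: the origin (TCP) lies midway between the tips of the shut fingers; the grasp point (between the pads) lies 19 mm behind it; z points along the fingers, y is the direction in which the jaws open and shut (so a half turn about z gives the same grasp; the last joint's range is limited). The gripper opens to 85 mm and grips with 20 to 120 N. Pads are 22 mm wide; open, the fingers measure 114 mm over their backs; the gripper's body (76 mm by 85 mm) begins 54 mm behind the grasp point. The pads swing forward as they close: fully open they stand 13 mm farther back than shut.
Start: joints at [0.969, 0.104, 0.097, 1.564, 0, 1.353], TCP at [0.225, 0.556, 0.231] pointing down, gripper open.
Joint ranges: [-2.99, 2.99], [-0.84, 1.86], [-1.1, 1.16], [-1.84, 2.11], [-1.51, 1.56], [-3.14, 3.14]. Speed limits (rad/s): [2.22, 2.22, 2.57, 3.14, 3.14, 3.14].

### API

Orientations are given as [roll, pitch, yaw] about the fixed x, y, z axes, in that order (R = Rz(yaw) Ry(pitch) Rx(roll)).
In Python, from rig import bot gives the robot as it stands.
- The arm moves only by the tool play_rows, never from a script. Its argument "commands" is text: rows parted by semicolons, each of 7 numbers parted by spaces: the shift along the tool's x, y, z in m, then the turn, a rotation vector about the tool's x, y, z in rad, then the opening, from 0 (shut) to 1 (fully open). In form: tx ty tz rx ry rz jaw; .... A call has 1 to 10 rows; each row is the pose to reach, as a shift and turn from the pose commanded when the call began, along the tool's axes at that moment; what a row does not reach only later rows make up. A row lasts 1/12 s, in which the tool goes at most 41.7 mm and 7.16 degrees, less where a joint would pass 70% of its speed; a pose out of reach is approached as far as the arm can. A call with a gripper value outside its range is refused whole. The fingers move at their own pace and stop on an object; "force" is the grip in N (left out, the last holds). Time passes only in rows, so rows that repeat a pose let the fingers close. It gives the time, the measured TCP pose, the force and the opening at its end, in the units of the state.
- bot.get_obs(): the state, without advancing time (a new reading comes with each control period).
- bot.snapshot(name): name is "scene" or "top" or "wrist"; returns the picture (384x512x3 uint8, red, green, blue); there is no depth.
- bot.calibration(name): a dict with "intrinsics" (3x3 intrinsics, pixels), "k1" (the pictures are not rectified: a ray, as slopes to the right and down, at radius r is drawn at 1 + k1 r^2 times it, then the intrinsics apply), "rvec" (rotation vector, rad) and "tvec" (3), from world to camera coordinates, as OpenCV has them. Camera axes: x right, y down, z forward; pixel columns grow to the right and rows downward; lengths in m; the calibration is good to about 2 mm. A picture is of the moment at which its call begins: read the wrist's pose just before it. calibration takes no time and is no camera call; for the wrist camera it gives the pose at the moment of the call.
- bot.finish_job(): hands the job in, once; it reports no verdict.
The state is a dict: "clock": time; "joint_pos": joint angles; "dq": joint speeds; "tau": joint torques, N m; "position": TCP position; "tcp_rot": TCP orientation; "force": force on the tool from outside, world axes, zero at the start; "wrist_torque": the same for the moment, N m; "grip_width": opening from 0.0 (shut) to 1.0 (fully open).
Only numpy, scipy, OpenCV 4.12 (cv2) and the standard library are available. Lean on these libraries where they do the work, as an engineer would, in place of code of your own. Each camera call takes 0.05 s, during which the arm holds its last target.

### The job

The bin is empty, so clear its tally: with closed fingers, run the fingertips lightly along the long bowed tally board about a centimetre above the wood, following its curve from the round end to the square end, so that the five standing leaves are folded down towards the square end one after another. Do not press hard, shift or lift the board, and grasp nothing; leave the short three-leaf board and all the other things as they are, and finish clear of everything.

Things in the scene. Friction and masses are not known exactly. Their poses are not given: they have to be found in the camera images.
- tally_long: the long tally board: a loose bowed wooden stave (0.9 kg), 320 x 54 mm, 18 mm thick, one end rounded with a dark hanging hole, the other square, with five small leaves along its curved middle line. Origin: underside, below the foot of leaf 3. x runs along the row there, from round end to square end, z up; both ends bend to +y on an arc of radius 350 mm (centre at x 0, y +350 mm)
- tally_short: the short tally board, to be left alone: a straight rectangular board 170 x 54 x 18 mm with three leaves of the same kind; origin at the centre of its underside, x along its row, z up
- foot1 (a point): foot of leaf 1 of the long board (1 = next to the round end, 5 = next to the square end), on the board's top face (18 mm above the table) at its middle line; its axes are parallel to the board's. The feet are 55 mm apart along the arc, so the row's direction at leaf 1 is the board's x axis turned by -0.314 rad about z.
- foot2 (a point): foot of leaf 2 of the long board (1 = next to the round end, 5 = next to the square end), on the board's top face (18 mm above the table) at its middle line; its axes are parallel to the board's. The feet are 55 mm apart along the arc, so the row's direction at leaf 2 is the board's x axis turned by -0.157 rad about z.
- foot3 (a point): foot of leaf 3 of the long board (1 = next to the round end, 5 = next to the square end), on the board's top face (18 mm above the table) at its middle line; its axes are parallel to the board's. The feet are 55 mm apart along the arc, so the row's direction at leaf 3 is the board's x axis turned by +0.000 rad about z.
- foot4 (a point): foot of leaf 4 of the long board (1 = next to the round end, 5 = next to the square end), on the board's top face (18 mm above the table) at its middle line; its axes are parallel to the board's. The feet are 55 mm apart along the arc, so the row's direction at leaf 4 is the board's x axis turned by +0.157 rad about z.
- foot5 (a point): foot of leaf 5 of the long board (1 = next to the round end, 5 = next to the square end), on the board's top face (18 mm above the table) at its middle line; its axes are parallel to the board's. The feet are 55 mm apart along the arc, so the row's direction at leaf 5 is the board's x axis turned by +0.314 rad about z.
- leaf1 (a joint): leaf 1 of the long board: wooden flap 24 mm wide across the row, 36 mm tall, 5 mm thick, hinged across the row 1 mm above the board (upper edge 39 mm above it). 0 = upright against a 3 mm high stop on its round-end side; it starts at 0 to 0.25, folds only towards the square end, is flat at 1.5 rad. Hinge friction (0.008 N m, about 0.2 N at the upper edge) keeps it where it is left
- leaf2 (a joint): leaf 2 of the long board: wooden flap 24 mm wide across the row, 36 mm tall, 5 mm thick, hinged across the row 1 mm above the board (upper edge 39 mm above it). 0 = upright against a 3 mm high stop on its round-end side; it starts at 0 to 0.25, folds only towards the square end, is flat at 1.5 rad. Hinge friction (0.008 N m, about 0.2 N at the upper edge) keeps it where it is left
- leaf3 (a joint): leaf 3 of the long board: wooden flap 24 mm wide across the row, 36 mm tall, 5 mm thick, hinged across the row 1 mm above the board (upper edge 39 mm above it). 0 = upright against a 3 mm high stop on its round-end side; it starts at 0 to 0.25, folds only towards the square end, is flat at 1.5 rad. Hinge friction (0.008 N m, about 0.2 N at the upper edge) keeps it where it is left
- leaf4 (a joint): leaf 4 of the long board: wooden flap 24 mm wide across the row, 36 mm tall, 5 mm thick, hinged across the row 1 mm above the board (upper edge 39 mm above it). 0 = upright against a 3 mm high stop on its round-end side; it starts at 0 to 0.25, folds only towards the square end, is flat at 1.5 rad. Hinge friction (0.008 N m, about 0.2 N at the upper edge) keeps it where it is left
- leaf5 (a joint): leaf 5 of the long board: wooden flap 24 mm wide across the row, 36 mm tall, 5 mm thick, hinged across the row 1 mm above the board (upper edge 39 mm above it). 0 = upright against a 3 mm high stop on its round-end side; it starts at 0 to 0.25, folds only towards the square end, is flat at 1.5 rad. Hinge friction (0.008 N m, about 0.2 N at the upper edge) keeps it where it is left
- spare1 (a joint): leaf 1 of the short board, same kind: 0 = upright, 1.5 = flat towards that board's +x; to be left standing (it may start leaning up to 0.2)
- spare2 (a joint): leaf 2 of the short board, same kind: 0 = upright, 1.5 = flat towards that board's +x; to be left standing (it may start leaning up to 0.2)
- spare3 (a joint): leaf 3 of the short board, same kind: 0 = upright, 1.5 = flat towards that board's +x; to be left standing (it may start leaning up to 0.2)
- cork1: a cork standing on end, 24 mm across, 44 mm tall, beside the long board; origin at the middle of its underside; to be left alone
- stopper: a wooden stopper standing on its stem, head 34 mm across, 40 mm tall, beside the long board on the other side; origin at the middle of its underside; to be left alone
- tasting_cup: shallow metal tasting cup, 84 mm across, 32 mm tall; origin at the middle of its underside; to be left alone
- tumbler: glass tumbler, 68 mm across, 85 mm tall; origin at the middle of its underside; to be left alone
- corkscrew: folded corkscrew lying flat, 115 mm long, about 30 mm wide, 12 mm high; origin at the middle of its underside; to be left alone
- drip_collar: metal drip collar lying flat, 42 mm across, 16 mm high; origin at the middle of its underside; to be left alone
- small_bottle: small standing bottle, 60 mm across, 200 mm tall; origin at the middle of its underside; to be left alone

How it is judged:
On the way, in this order (a step that is already met when the one before it is completed fails the run):
1. leaf 1 of the long board, counted from the round end, is folded down (value of joint leaf1 above 0.9 rad), for 0.05 s.
2. leaf 2 of the long board, counted from the round end, is folded down (value of joint leaf2 above 0.9 rad), for 0.05 s.
3. leaf 3 of the long board, counted from the round end, is folded down (value of joint leaf3 above 0.9 rad), for 0.05 s.
4. leaf 4 of the long board, counted from the round end, is folded down (value of joint leaf4 above 0.9 rad), for 0.05 s.
5. leaf 5 of the long board, counted from the round end, is folded down (value of joint leaf5 above 0.9 rad), for 0.05 s.
At the end, for the whole second after the job is handed in: All five leaves of the long board are folded down past 0.9 rad (of 1.5), having gone down in order from the round end; the short board's three leaves still stand (below 0.4 rad); the long board rests on the table; both boards and every other thing lie within 20 mm of where they began (value of joint each of leaf1, leaf2, leaf3, leaf4, leaf5 above 0.9 rad and value of joint each of spare1, spare2, spare3 below 0.4 rad and height (world z) of tally_long below 0.006 m and linear speed of tally_long below 0.02 m/s and distance of each of tally_long, tally_short, cork1, stopper, tasting_cup, tumbler, corkscrew, drip_collar, small_bottle from where it was at the start of the episode below 0.02 m); the robot touches nothing.
It fails at once if the fingers press on the long board or its leaves with more than 15 N (contact force between the fingers and tally_long above 15 N).
It fails at once if the long board is shifted more than 20 mm or lifted (distance of tally_long from where it was at the start of the episode above 0.02 m or height (world z) of tally_long above 0.01 m).
It fails at once if the short board is shifted more than 20 mm or one of its leaves is folded (distance of tally_short from where it was at the start of the episode above 0.02 m or value of joint any of spare1, spare2, spare3 above 0.4 rad).
It fails at once if another thing is moved more than 20 mm (distance of any of cork1, stopper, tasting_cup, tumbler, corkscrew, drip_collar, small_bottle from where it was at the start of the episode above 0.02 m).
It also fails if it takes over 45 s, if anything falls off the work surface, if the arm or the gripper's body presses on something with over 40 N, if the wrist force passes 120 N, or if a joint passes its speed limit or range.

## Working session

There is one attempt and no reset: what is moved stays moved. The work goes in short steps, Python scripts to look and compute and a tool call to move; the robot and the scene stay as the last step left them, time stands still between calls to the robot, and variables do not carry over. Pictures are saved under pics/ and viewed, and the job is handed in when it is done.

Besides the shell and the picture viewer there is one more tool, called by a JSON object that holds its "api" and its "payload", one argument or row to a line. play_rows: Moves the arm, as the interface text tells. Its arguments: {"type":"object","properties":{"commands":{"type":"string"},"force":{"type":"number"}},"required":["commands"]}

```bash
mkdir -p pics; cat > h.py <<'E'
import numpy as np, cv2
from rig import bot
def save(n,f):
    im=bot.snapshot(n); cv2.imwrite(f,im[:,:,::-1]); return im
E
python3 - <<'E'
from h import *
print(bot.get_obs())
for n in("scene","top","wrist"):
    print(n,bot.calibration(n))
for n in("top","scene"):
    save(n,f"pics/{n}0.png")
E
```

```text
{'clock': 0.0, 'joint_pos': array([9.69320593e-01, 1.04700587e-01, 9.65089034e-02, 1.56392315e+00,
       7.58558758e-06, 1.35310783e+00]), 'dq': array([-0.00055094, -0.00187837,  0.00164547,  0.00112666,  0.00025455,
        0.00013974]), 'tau': array([ 2.07786820e-05, -5.56931877e+01,  5.03646219e+01,  1.71532575e-02,
       -2.67397063e-04,  7.18572892e-06]), 'position': array([0.22445416, 0.55608308, 0.2305434 ]), 'tcp_rot': array([-3.14030690e+00, -2.92168292e-04,  2.75780522e+00]), 'force': array([ 0.52529359, -0.86176635, -0.88040546]), 'wrist_torque': array([-0.04865039,  0.00229709, -0.03946521]), 'grip_width': 1.0042186104822926}
scene {'intrinsics': array([[397.30023576,   0.        , 257.88397504],
       [  0.        , 397.30023576, 195.46256992],
       [  0.        ,   0.        ,   1.        ]]), 'k1': 0.04137143135190439, 'rvec': array([ 2.12127649,  1.04613304, -0.45087325]), 'tvec': array([-0.33956248, -0.25218766,  1.3778145 ])}
top {'intrinsics': array([[406.93956688,   0.        , 252.01714268],
       [  0.        , 406.93956688, 195.2583126 ],
       [  0.        ,   0.        ,   1.        ]]), 'k1': -0.07318418106336977, 'rvec': array([ 2.1220633, -2.1662538,  0.1464032]), 'tvec': array([-0.0129515 ,  0.57087412,  0.95277739])}
wrist {'intrinsics': array([[275.85463005,   0.        , 250.75059925],
       [  0.        , 275.85463005, 193.68952502],
       [  0.        ,   0.        ,   1.        ]]), 'k1': -0.043210160722897066, 'rvec': array([-2.38634521, -1.6095075 , -0.24509096]), 'tvec': array([-0.59982849, -0.03834415,  0.38032101])}
```

View pics/top0.png

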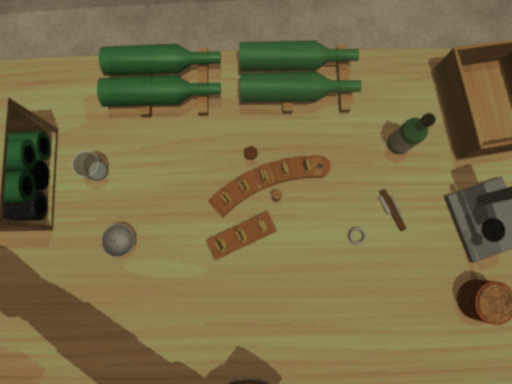

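View pics/scene0.png

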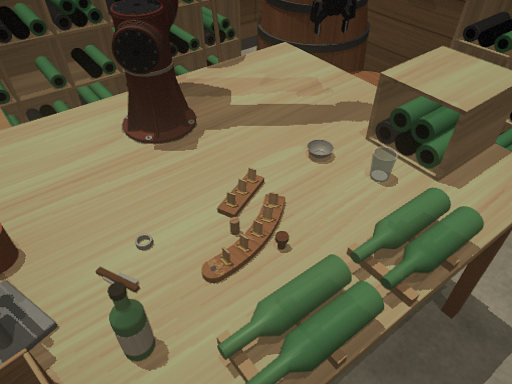

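The top picture shows the long board running from its round end at about (320,166) to its square end at (220,205). The stopper is at (251,153), the cork at (277,195), and the short board at (241,235). I'll enlarge this area.

```bash
python3 - <<'E'
import cv2
im=cv2.imread("pics/top0.png"); c=im[140:265,200:340]
cv2.imwrite("pics/top0c.png",cv2.resize(c,None,fx=5.7,fy=4.8*1.0 if 0 else 4.8,interpolation=cv2.INTER_CUBIC) if 0 else cv2.resize(c[:100],None,fx=5.7,fy=5.7,interpolation=cv2.INTER_CUBIC))
im=cv2.imread("pics/scene0.png"); c=im[160:290,190:310]
cv2.imwrite("pics/scene0c.png",cv2.resize(c,None,fx=4.5,fy=4.5,interpolation=cv2.INTER_CUBIC))
E
```

```text
(no output)
```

View pics/top0c.png

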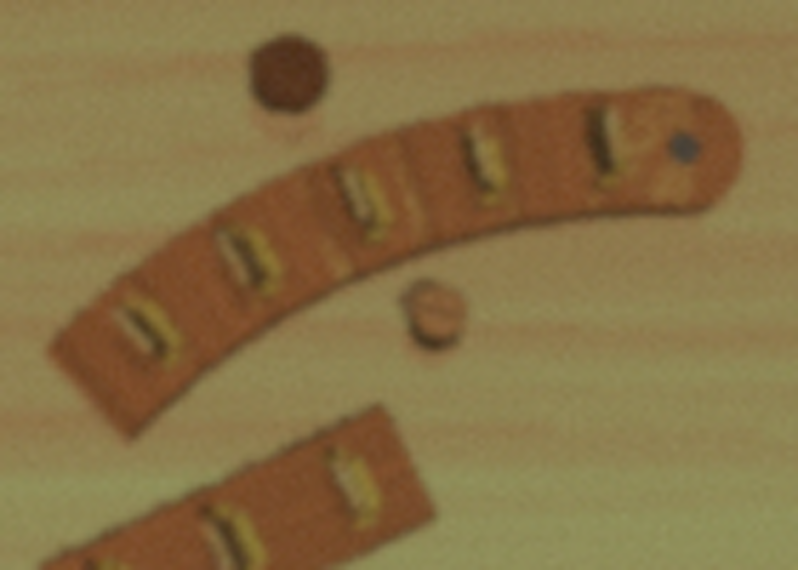

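View pics/scene0c.png

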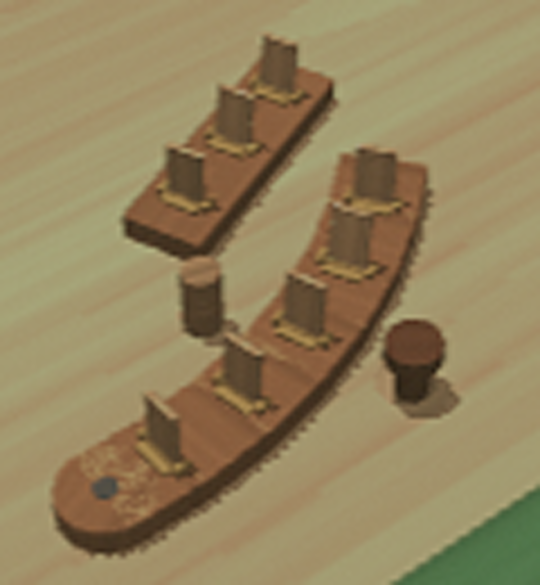

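```bash
cat >> h.py <<'E'
from scipy.optimize import least_squares
def ray(cal,uv):
    K=cal["intrinsics"];k=cal["k1"]
    d=(np.atleast_2d(uv)-K[:2,2])/K[0,0]
    und=cv2.undistortPoints(np.atleast_2d(uv).astype(float).reshape(-1,1,2),K,np.array([k,0,0,0,0.]),).reshape(-1,2)
    R=cv2.Rodrigues(cal["rvec"])[0]
    C=-R.T@cal["tvec"]
    return C,np.c_[und,np.ones(len(und))]@R
def plane(cal,uv,z):
    C,D=ray(cal,uv); return C+D*((z-C[2])/D[:,2])[:,None]
def proj(cal,P):
    return cv2.projectPoints(np.asarray(P,float).reshape(-1,3),cal["rvec"],cal["tvec"],cal["intrinsics"],np.array([cal["k1"],0,0,0,0.]))[0].reshape(-1,2)
def board(p,s,off,z):  # arc length s from origin, offset towards centre
    x,y,a=p; th=s/0.35; r=0.35-off
    lx=r*np.sin(th); ly=0.35-r*np.cos(th)
    return np.array([x+np.cos(a)*lx-np.sin(a)*ly, y+np.sin(a)*lx+np.cos(a)*ly, z+0*np.asarray(th,float)]).T
E
cat > fit.py <<'E'
from h import *
cal=bot.calibration("top")
f=lambda a:(np.array(a)+.5)/5.7-.5+[200,140]
out=plane(cal,f([(400,128),(330,160),(215,225),(110,295),(55,343),(500,102),(590,93),(660,88)]),.018)
inn=plane(cal,f([(130,437),(200,378),(300,303),(385,255),(480,225),(580,212),(680,211)]),.018)
def res(c):
    return np.r_[np.hypot(*(out[:,:2]-c).T)-.377, np.hypot(*(inn[:,:2]-c).T)-.323]
c=least_squares(res,[0.2,0]).x; print("centre",c,"res mm",(1000*res(c)).round(1))
feet=plane(cal,f([(610,147),(497,165),(373,205),(260,262),(160,330)]),.020)[:,:2]
sq=plane(cal,f([(50,348),(130,438)]),.018)[:,:2]
ang=lambda q:np.unwrap(np.arctan2(*(q-c).T[::-1]))
print("feet r",np.hypot(*(feet-c).T),"ang*350",ang(feet)*350, np.diff(ang(feet))*350)
print("sq",sq,ang(sq)*350, "tip",plane(cal,f([(743,150)]),.018), ang(plane(cal,f([(743,150)]),.018)[:,:2])*350)
print("feet",feet.round(4))
ck=plane(cal,f([(438,308)]),.044);st=plane(cal,f([(289,75)]),.04)
print(ck,st, np.hypot(*(ck[0,:2]-c)),np.hypot(*(st[0,:2]-c)))
E
python3 fit.py
```

```text
centre [ 0.29674157 -0.18263447] res mm [ 0.7 -1.7 -3.6 -1.1 -0.1  0.7 -1.  -0.2  1.3 -0.8  1.1  3.6  2.8  0.
 -1.9]
feet r [0.35042687 0.34973653 0.34893067 0.34850815 0.3494428 ] ang*350 [ 18.88108902  69.68485236 127.55842097 183.64439093 236.87879035] [50.80376334 57.87356862 56.08596996 53.23439942]
sq [[0.56249548 0.08469389]
 [0.52223502 0.04998782]] [275.92307426 280.33534773] tip [[ 0.64455171 -0.22305999  0.018     ]] [-40.49832662]
feet [[ 0.6467 -0.1637]
 [ 0.6396 -0.1135]
 [ 0.6228 -0.0583]
 [ 0.5984 -0.008 ]
 [ 0.5692  0.0362]]
[[ 0.5727843  -0.08422855  0.044     ]] [[ 0.67730285 -0.02255709  0.04      ]] 0.2930585500981321 0.41285791406594097
```

```bash
cat >> fit.py <<'E'
a=ang(feet).mean(); o=c+.35*np.array([np.cos(a),np.sin(a)]); p=[*o,a+np.pi/2]; print("p",p)
import sys
def draw(n,src,dst,crop,s):
    cal=bot.calibration(n); im=cv2.imread(src); x0,y0,x1,y1=crop
    im=cv2.resize(im[y0:y1,x0:x1],None,fx=s,fy=s,interpolation=cv2.INTER_CUBIC)
    T=lambda P:(((proj(cal,P)-[x0,y0])+.5)*s-.5).round().astype(int)
    for z,col in((.018,(255,255,0)),):
        for off in(-.027,.027,0): cv2.polylines(im,[T(board(p,np.linspace(-.15,.15,60),off,z))],False,col,1)
    for i in range(5):
        for o in(-.012,0,.012):
            q=T(np.vstack([board(p,(i-2)*.055,o,.018),board(p,(i-2)*.055,o,.057)])); cv2.line(im,tuple(map(int,q[0])),tuple(map(int,q[1])),(0,0,255),1)
    cv2.imwrite(dst,im)
draw("top","pics/top0.png","pics/ov_top.png",(200,140,340,240),5.7)
draw("scene","pics/scene0.png","pics/ov_scene.png",(190,180,310,290),5)
E
python3 fit.py|tail -1
```

```text
p [np.float64(0.6238347451268583), np.float64(-0.058095100839647404), np.float64(1.9345949231556339)]
```

View pics/ov_top.png

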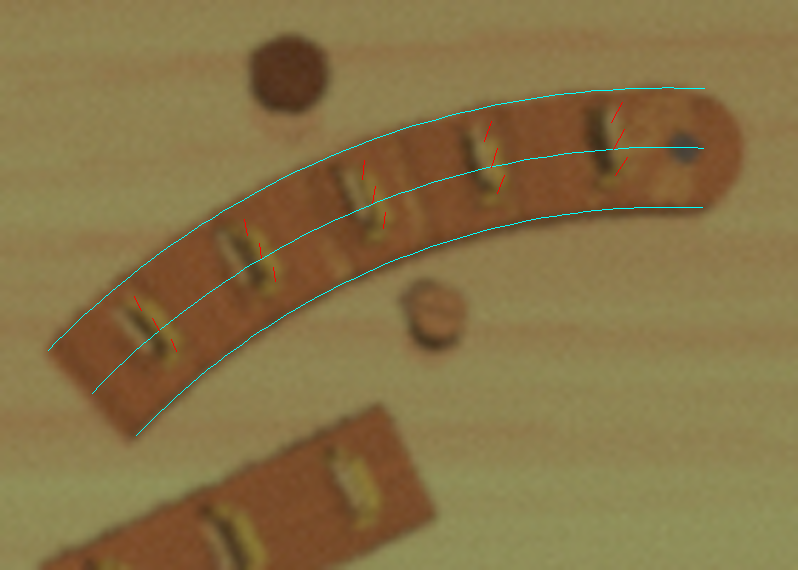

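View pics/ov_scene.png

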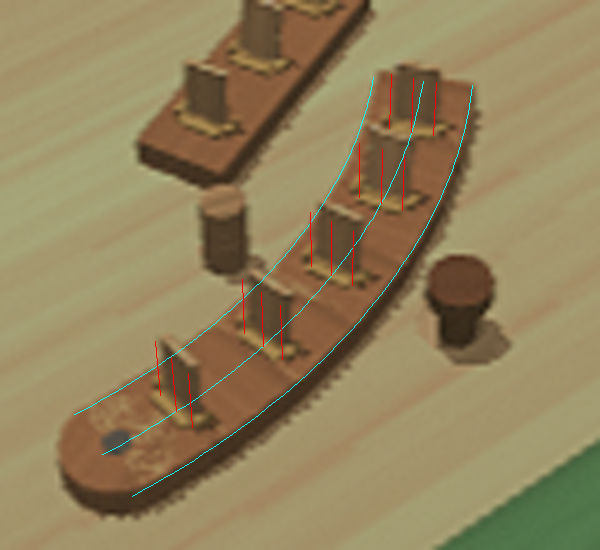

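The overlay fits the top view well. In the scene view it is about 1–2 px off, so I'll check with the wrist camera over the board before descending. First I'll work out the shifts for the transfer.

```bash
cat >> h.py <<'E'
from scipy.spatial.transform import Rotation as Ro
def rel(targets, obs=None):
    """targets: list of (x,y,z,yaw) tool down -> tool-frame rows"""
    o=obs or bot.get_obs(); R0=Ro.from_euler("xyz",o["tcp_rot"])
    for t in targets:
        d=R0.inv().apply(np.array(t[:3])-o["position"]); r=(R0.inv()*Ro.from_euler("xyz",[np.pi,0,t[3]])).as_rotvec()
        print(np.r_[d,r].round(4))
E
python3 - <<'E'
from h import *
cal=bot.calibration("top")
print(plane(cal,[[400,145],[427,120],[5,100],[58,230],[220,60],[350,85]],0.0).round(3))
rel([(0.52,0.0,0.24,3.0),(0.63,-0.13,0.24,3.3)])
E
```

```text
[[ 0.701 -0.413  0.   ]
 [ 0.768 -0.492  0.   ]
 [ 0.854  0.647  0.   ]
 [ 0.497  0.475  0.   ]
 [ 0.947  0.054  0.   ]
 [ 0.868 -0.292  0.   ]]
[-4.822e-01 -4.050e-01 -9.100e-03 -1.100e-03 -4.000e-04 -2.422e-01]
[-6.329e-01 -4.844e-01 -9.000e-03 -1.000e-03 -6.000e-04 -5.422e-01]
```

{"api": "play_rows", "payload": {
  "commands": "-0.03 -0.025 -0.009 0 0 -0.02 0;-0.06 -0.05 -0.009 0 0 -0.04 0;-0.09 -0.075 -0.009 0 0 -0.06 0;-0.12 -0.1 -0.009 0 0 -0.08 0;-0.15 -0.125 -0.009 0 0 -0.1 0;-0.18 -0.15 -0.009 0 0 -0.12 0;-0.21 -0.175 -0.009 0 0 -0.14 0;-0.24 -0.2 -0.009 0 0 -0.16 0;-0.27 -0.225 -0.009 0 0 -0.18 0;-0.28 -0.235 -0.009 0 0 -0.19 0",
  "force": 20
}}

```text
clock: 0.93
position: [0.3979, 0.2301, 0.2399]
tcp_rot: [-3.141, 0.0, 2.946]
force: [-0.6, 0.6, 0.4]
grip_width: 0.001
```

```bash
python3 - <<'E'
from h import *
o=bot.get_obs();print(o["joint_pos"].round(3),o["position"],o["tcp_rot"],o["grip_width"])
rel([(0.63,-0.13,0.24,3.3)])
E
```

```text
[ 2.390e-01 -3.240e-01 -2.870e-01  1.608e+00 -1.000e-03  4.350e-01] [0.39790795 0.23009952 0.23994284] [-3.14068537e+00  4.98448243e-04  2.94598997e+00] 0.0014791104714278213
[-2.977e-01 -3.081e-01  4.000e-04 -1.000e-03  3.000e-04 -3.540e-01]
```

{"api": "play_rows", "payload": {
  "commands": "-0.03 -0.03 0 0 0 -0.04 0;-0.06 -0.06 0 0 0 -0.08 0;-0.09 -0.09 0 0 0 -0.12 0;-0.12 -0.12 0 0 0 -0.16 0;-0.15 -0.15 0 0 0 -0.2 0;-0.18 -0.18 0 0 0 -0.24 0;-0.21 -0.21 0 0 0 -0.28 0;-0.24 -0.24 0 0 0 -0.31 0;-0.27 -0.27 0 0 0 -0.34 0;-0.297 -0.297 0 0 0 -0.354 0"
}}

```text
clock: 1.77
position: [0.6293, -0.1142, 0.2397]
tcp_rot: [3.141, -0.0, -2.98]
force: [0.2, 0.6, 1.0]
grip_width: -0.003
```

{"api": "play_rows", "payload": {
  "commands": "0 -0.01 0 0 0 0 0;0 -0.01 0 0 0 0 0;0 -0.01 0 0 0 0 0"
}}

```text
clock: 2.02
position: [0.6299, -0.1222, 0.2395]
tcp_rot: [3.14, -0.001, -2.983]
force: [-0.8, -0.4, 0.6]
grip_width: -0.002
```

```bash
cat fit.py > fit_w.py; cat >> fit_w.py <<'E'
o=bot.get_obs();print(o["clock"],o["joint_pos"].round(3),o["position"],o["tcp_rot"])
calw=bot.calibration("wrist"); np.save("calw.npy",calw,allow_pickle=True)
save("wrist","pics/w1.png")
draw("wrist","pics/w1.png","pics/w1ov.png",(0,0,512,384),1.5)
E
python3 fit_w.py | tail -3
```

```text
[[ 0.5727843  -0.08422855  0.044     ]] [[ 0.67730285 -0.02255709  0.04      ]] 0.2930585500981321 0.41285791406594097
p [np.float64(0.6238347451268583), np.float64(-0.058095100839647404), np.float64(1.9345949231556339)]
2.0167 [-0.395  0.239  0.261  1.595  0.    -0.554] [ 0.62989081 -0.12224281  0.23953527] [ 3.14041917e+00 -1.20491238e-03 -2.98262591e+00]
```

View pics/w1ov.png

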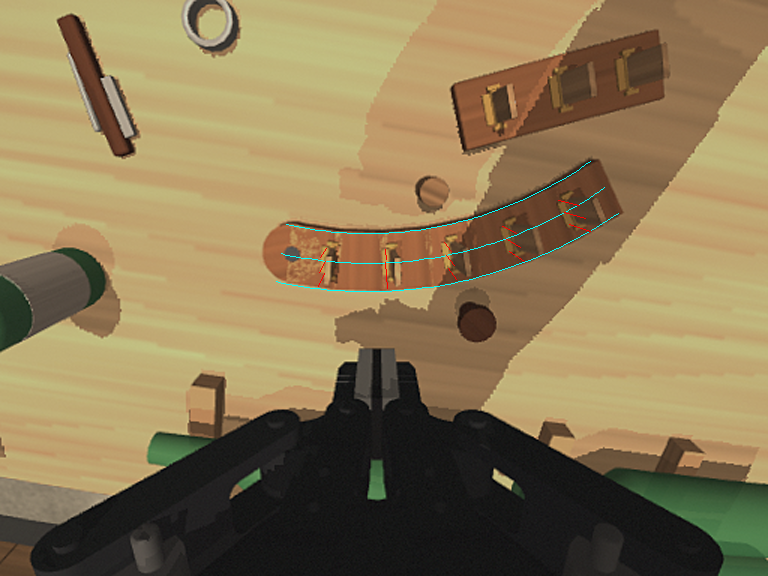

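The wrist view confirms the model. The drawn arc lies on the board and the feet fall on the leaf stops within a few mm: leaf 1 at (328,258), leaf 5 at (575,210) in the enlarged picture. The cork and stopper are well clear of the row. Next is the approach over the round end, behind leaf 1.

```bash
cat >> h.py <<'E'
P=[0.6238,-0.0581,1.9346]
def way(s,z): 
    q=board(P,s,0,z); return (*q, P[2]+s/.35+np.pi/2)
E
python3 - <<'E'
from h import *
rel([way(-.145,.12),way(-.145,.06)]); print(way(-.145,.06))
E
```

```text
[-0.0036 -0.0806  0.1202  0.0007 -0.0005  0.2107]
[-0.0037 -0.0807  0.1802  0.0007 -0.0005  0.2107]
(np.float64(0.6462615761076612), np.float64(-0.20030224344406433), np.float64(0.06), 3.0911106125091825)
```

{"api": "play_rows", "payload": {
  "commands": "0 -0.02 0.02 0 0 0.05 0;0 -0.04 0.04 0 0 0.1 0;-0.002 -0.06 0.06 0 0 0.15 0;-0.003 -0.08 0.08 0 0 0.21 0;-0.004 -0.081 0.1 0 0 0.21 0;-0.004 -0.081 0.12 0 0 0.21 0;-0.004 -0.081 0.14 0 0 0.21 0;-0.004 -0.081 0.16 0 0 0.21 0;-0.004 -0.081 0.165 0 0 0.21 0;-0.004 -0.081 0.165 0 0 0.21 0"
}}

```text
clock: 2.9
position: [0.6461, -0.1994, 0.0742]
tcp_rot: [3.14, -0.002, 3.093]
force: [-0.4, 0.4, -0.6]
grip_width: 0.001
```

```bash
python3 - <<'E'
from h import *
o=bot.get_obs();print(o["position"],o["tcp_rot"],o["force"])
rel([way(-.145,.029)])
save("scene","pics/s2.png")
im=cv2.imread("pics/s2.png")[120:310,150:350]
cv2.imwrite("pics/s2c.png",cv2.resize(im,None,fx=3,fy=3,interpolation=cv2.INTER_CUBIC))
E
```

```text
[ 0.64606041 -0.1993874   0.074217  ] [ 3.14028496e+00 -2.23893813e-03  3.09329846e+00] [-0.36954637  0.42563938 -0.62808207]
[-0.0003 -0.001   0.0452  0.0013 -0.0022  0.0022]
```

View pics/s2c.png

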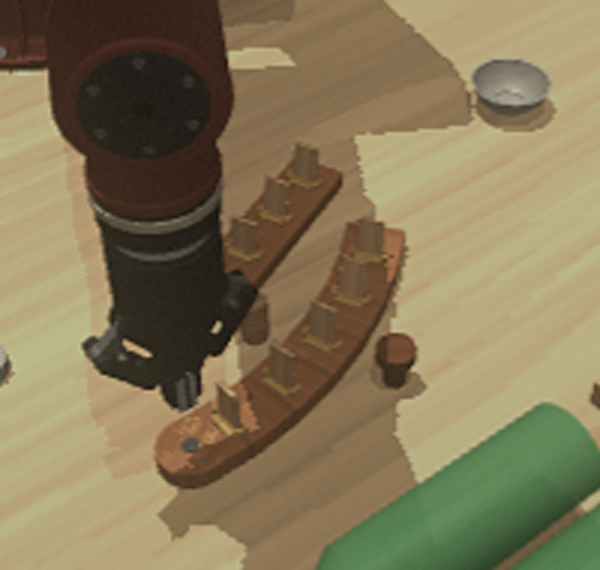

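The shut fingertips (crop 180,403) hang above the round end behind leaf 1, and the linkage sits well above leaf height. I'll lower to 11 mm above the wood.

{"api": "play_rows", "payload": {
  "commands": "0 -0.001 0.01 0 0 0 0;0 -0.001 0.02 0 0 0 0;0 -0.001 0.03 0 0 0 0;0 -0.001 0.038 0 0 0 0;0 -0.001 0.043 0 0 0 0;0 -0.001 0.045 0 0 0 0;0 -0.001 0.045 0 0 0 0"
}}

```text
clock: 3.53
position: [0.6467, -0.2022, 0.0295]
tcp_rot: [3.141, -0.001, 3.092]
force: [-0.5, -0.1, -0.7]
grip_width: 0.006
```

```bash
python3 - <<'E'
from h import *
o=bot.get_obs();print(o["position"],o["tcp_rot"],o["force"])
rel([way(-.145+.006*i,.029) for i in range(1,11)])
im=save("scene","pics/s3.png")[180:310,170:330,::-1]
cv2.imwrite("pics/s3c.png",cv2.resize(im,None,fx=4,fy=4,interpolation=cv2.INTER_CUBIC))
E
```

```text
[ 0.646696   -0.20220347  0.02945006] [ 3.14101010e+00 -9.91263859e-04  3.09177212e+00] [-0.50297626 -0.11389091 -0.70387654]
[ 0.0006  0.0079  0.0005  0.0006 -0.001  -0.0165]
[ 0.0007  0.0139  0.0005  0.0006 -0.001  -0.0336]
[ 0.001   0.0199  0.0005  0.0006 -0.001  -0.0508]
[ 0.0013  0.0259  0.0005  0.0006 -0.001  -0.0679]
[ 0.0018  0.0318  0.0005  0.0006 -0.001  -0.0851]
[ 0.0024  0.0378  0.0005  0.0006 -0.001  -0.1022]
[ 0.003   0.0438  0.0005  0.0006 -0.001  -0.1193]
[ 0.0038  0.0497  0.0005  0.0006 -0.0009 -0.1365]
[ 0.0046  0.0557  0.0005  0.0007 -0.0009 -0.1536]
[ 0.0056  0.0616  0.0005  0.0007 -0.0009 -0.1708]
```

View pics/s3c.png

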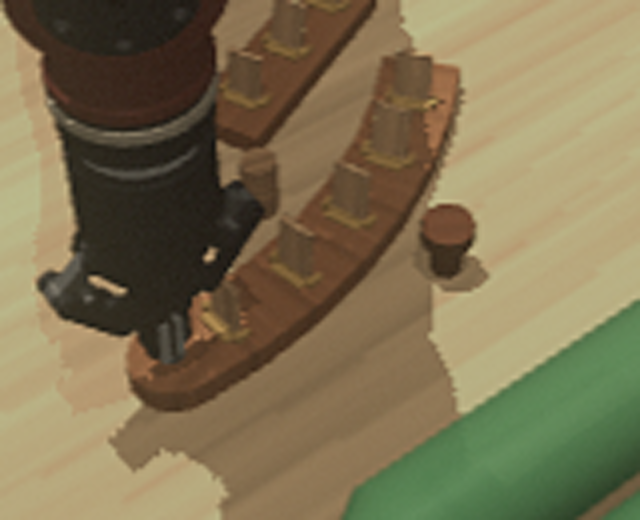

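The fingertips sit just above the hanging hole (crop 170,360), centred on the board and behind leaf 1. I'll start along the arc.

{"api": "play_rows", "payload": {
  "commands": "0.0005 0.006 0 0 0 -0.015 0;0.0006 0.012 0 0 0 -0.03 0;0.001 0.018 0 0 0 -0.045 0;0.001 0.024 0 0 0 -0.06 0;0.0015 0.03 0 0 0 -0.08 0;0.002 0.036 0 0 0 -0.1 0;0.003 0.042 0 0 0 -0.115 0;0.004 0.048 0 0 0 -0.13 0;0.0045 0.054 0 0 0 -0.15 0;0.0055 0.06 0 0 0 -0.165 0"
}}

```text
clock: 4.42
position: [0.6446, -0.1416, 0.0303]
tcp_rot: [3.142, 0.0, -3.024]
force: [0.8, -1.3, 0.3]
grip_width: -0.002
```

```bash
cat > st.py <<'E'
from h import *
import sys
o=bot.get_obs();print(o["clock"],o["position"],o["tcp_rot"],o["force"])
c=np.array([0.29674157,-0.18263447]); d=o["position"][:2]-c
s=(np.arctan2(d[1],d[0])-(P[2]-np.pi/2))*.35; print("s",s,"r",np.hypot(*d))
rel([way(s+.006*i,.029) for i in range(1,11)])
im=save("scene","pics/%s.png"%sys.argv[1])[160:300,170:330,::-1]
cv2.imwrite("pics/%sc.png"%sys.argv[1],cv2.resize(im,None,fx=4,fy=4,interpolation=cv2.INTER_CUBIC))
E
python3 st.py s4
```

```text
4.4167 [ 0.64457504 -0.14157119  0.03033157] [ 3.14151270e+00  1.30979691e-04 -3.02443287e+00] [ 0.75600121 -1.25818081  0.29825599]
s -0.0862026020356943 r 0.35024893077644875
[ 0.0003  0.006   0.0013  0.0001  0.0001 -0.0175]
[ 0.0005  0.012   0.0013  0.0001  0.0001 -0.0346]
[ 0.0008  0.018   0.0013  0.0001  0.0001 -0.0518]
[ 0.0011  0.024   0.0013  0.0001  0.0001 -0.0689]
[ 0.0016  0.03    0.0013  0.0001  0.0001 -0.0861]
[ 2.100e-03  3.590e-02  1.300e-03  1.000e-04  1.000e-04 -1.032e-01]
[ 2.800e-03  4.190e-02  1.300e-03  1.000e-04  1.000e-04 -1.204e-01]
[ 3.600e-03  4.780e-02  1.300e-03  1.000e-04  1.000e-04 -1.375e-01]
[ 4.500e-03  5.380e-02  1.300e-03  1.000e-04  1.000e-04 -1.546e-01]
[ 5.400e-03  5.970e-02  1.300e-03  1.000e-04  1.000e-04 -1.718e-01]
```

View pics/s4c.png

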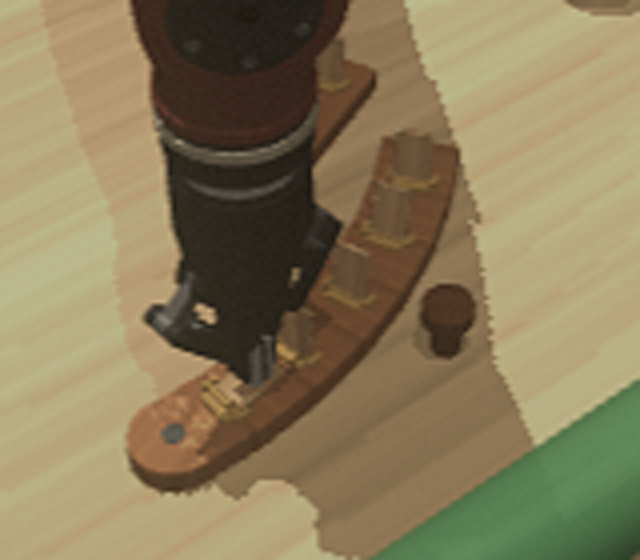

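Leaf 1 is down, the board hasn't moved and the force is only about 1 N. I continue along the arc and correct the height by 1 mm.

{"api": "play_rows", "payload": {
  "commands": "0.0003 0.006 0.0005 0 0 -0.017 0;0.0005 0.012 0.001 0 0 -0.034 0;0.0008 0.018 0.001 0 0 -0.05 0;0.001 0.024 0.001 0 0 -0.07 0;0.0016 0.03 0.001 0 0 -0.085 0;0.002 0.036 0.001 0 0 -0.1 0;0.003 0.042 0.001 0 0 -0.12 0;0.0036 0.048 0.001 0 0 -0.14 0;0.0045 0.054 0.001 0 0 -0.155 0;0.0054 0.06 0.001 0 0 -0.17 0"
}}

```text
clock: 5.3
position: [0.6322, -0.0826, 0.0293]
tcp_rot: [3.141, 0.0, -2.855]
force: [0.5, 0.0, -0.8]
grip_width: 0.002
```

```bash
python3 st.py s5
```

```text
5.3 [ 0.63217442 -0.0825857   0.02934732] [ 3.14147754e+00  1.32251242e-04 -2.85481170e+00] [ 0.54702765  0.00272586 -0.75796029]
s -0.025877932669136253 r 0.35003564834724293
[ 0.0001  0.006   0.0003  0.0001  0.0001 -0.0202]
[ 0.0003  0.012   0.0003  0.0001  0.0001 -0.0374]
[ 0.0006  0.018   0.0003  0.0001  0.0001 -0.0545]
[ 0.001   0.024   0.0003  0.0001  0.0001 -0.0717]
[ 0.0014  0.03    0.0004  0.0001  0.0001 -0.0888]
[ 2.000e-03  3.590e-02  4.000e-04  1.000e-04  1.000e-04 -1.059e-01]
[ 2.700e-03  4.190e-02  4.000e-04  1.000e-04  1.000e-04 -1.231e-01]
[ 3.500e-03  4.780e-02  4.000e-04  1.000e-04  1.000e-04 -1.402e-01]
[ 4.400e-03  5.380e-02  4.000e-04  1.000e-04  1.000e-04 -1.574e-01]
[ 5.400e-03  5.970e-02  4.000e-04  1.000e-04  1.000e-04 -1.745e-01]
```

View pics/s5c.png

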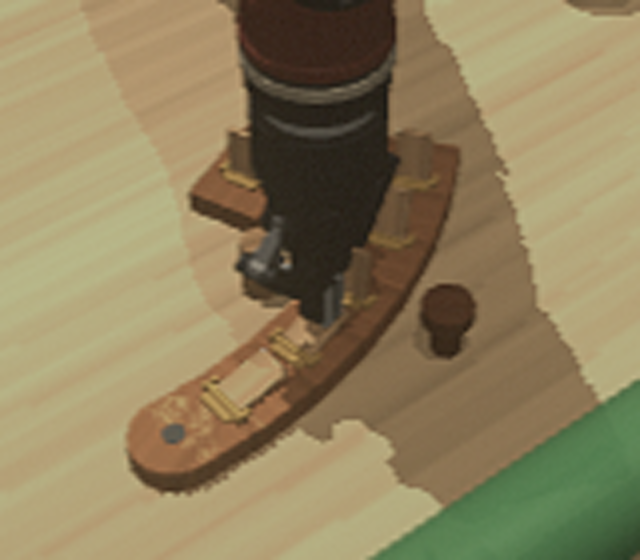

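Leaves 1 and 2 lie flat and leaf 3 still stands. The board has not shifted. Continuing.

{"api": "play_rows", "payload": {
  "commands": "0.0002 0.006 0 0 0 -0.02 0;0.0003 0.012 0 0 0 -0.037 0;0.0006 0.018 0 0 0 -0.054 0;0.001 0.024 0 0 0 -0.07 0;0.0014 0.03 0 0 0 -0.09 0;0.002 0.036 0 0 0 -0.105 0;0.0027 0.042 0 0 0 -0.12 0;0.0035 0.048 0 0 0 -0.14 0;0.0044 0.054 0 0 0 -0.155 0;0.0054 0.06 0 0 0 -0.175 0"
}}

```text
clock: 6.18
position: [0.61, -0.0266, 0.0293]
tcp_rot: [3.142, 0.0, -2.68]
force: [-0.6, -0.3, -0.5]
grip_width: -0.0
```

```bash
python3 st.py s6
```

```text
6.1833 [ 0.60998371 -0.02657205  0.0293099 ] [ 3.14150425e+00  6.26797713e-05 -2.67971227e+00] [-0.62537808 -0.25235999 -0.47189786]
s 0.03444565535389689 r 0.3499658818841227
[ 0.0001  0.006   0.0003  0.0001  0.0001 -0.0175]
[ 0.0002  0.012   0.0003  0.0001  0.0001 -0.0346]
[ 0.0005  0.018   0.0003  0.0001  0.0001 -0.0518]
[ 0.0008  0.024   0.0003  0.0001  0.0001 -0.0689]
[ 0.0013  0.03    0.0003  0.0001  0.0001 -0.0861]
[ 1.900e-03  3.590e-02  3.000e-04  1.000e-04  1.000e-04 -1.032e-01]
[ 2.500e-03  4.190e-02  3.000e-04  1.000e-04  1.000e-04 -1.203e-01]
[ 3.300e-03  4.790e-02  3.000e-04  1.000e-04  1.000e-04 -1.375e-01]
[ 4.200e-03  5.380e-02  3.000e-04  1.000e-04  1.000e-04 -1.546e-01]
[ 5.100e-03  5.970e-02  3.000e-04  1.000e-04  1.000e-04 -1.718e-01]
```

View pics/s6c.png

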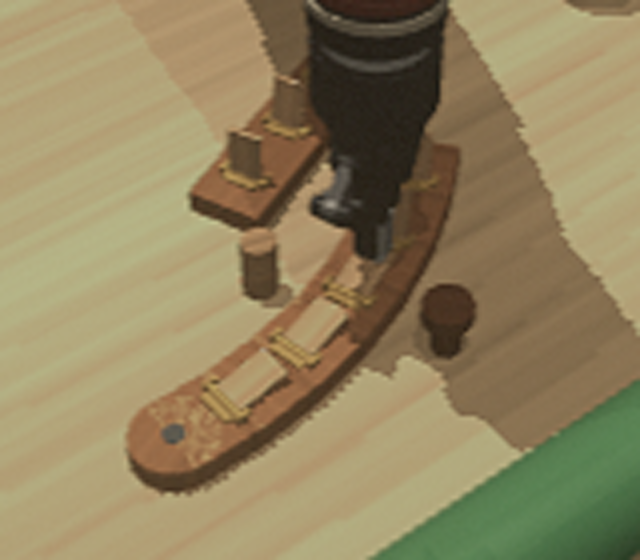

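Leaves 1 to 3 are flat, the cork and stopper are untouched, and the board is in place. Next comes leaf 4.

{"api": "play_rows", "payload": {
  "commands": "0.0001 0.006 0 0 0 -0.017 0;0.0003 0.012 0 0 0 -0.035 0;0.0005 0.018 0 0 0 -0.052 0;0.0008 0.024 0 0 0 -0.07 0;0.0013 0.03 0 0 0 -0.086 0;0.002 0.036 0 0 0 -0.103 0;0.0025 0.042 0 0 0 -0.12 0;0.0033 0.048 0 0 0 -0.137 0;0.0042 0.054 0 0 0 -0.155 0;0.005 0.06 0 0 0 -0.17 0"
}}

```text
clock: 7.07
position: [0.5788, 0.0249, 0.0293]
tcp_rot: [3.141, 0.0, -2.51]
force: [-0.9, -0.2, -0.5]
grip_width: -0.002
```

```bash
python3 st.py s7
```

```text
7.0667 [0.57876051 0.02492568 0.02930838] [ 3.14146600e+00  1.20150651e-04 -2.50956266e+00] [-0.88666936 -0.15153156 -0.51151702]
s 0.09473231214739683 r 0.3501655315300802
[ 0.0003  0.006   0.0003  0.0001  0.0001 -0.0196]
[ 0.0004  0.012   0.0003  0.0001  0.0001 -0.0367]
[ 0.0007  0.018   0.0003  0.0001  0.0001 -0.0539]
[ 0.0011  0.024   0.0003  0.0001  0.0001 -0.071 ]
[ 0.0016  0.03    0.0003  0.0001  0.0001 -0.0882]
[ 2.100e-03  3.590e-02  3.000e-04  1.000e-04  1.000e-04 -1.053e-01]
[ 2.800e-03  4.190e-02  3.000e-04  1.000e-04  1.000e-04 -1.224e-01]
[ 3.600e-03  4.790e-02  3.000e-04  1.000e-04  1.000e-04 -1.396e-01]
[ 4.500e-03  5.380e-02  3.000e-04  1.000e-04  1.000e-04 -1.567e-01]
[ 5.500e-03  5.970e-02  3.000e-04  1.000e-04  1.000e-04 -1.739e-01]
```

View pics/s7c.png

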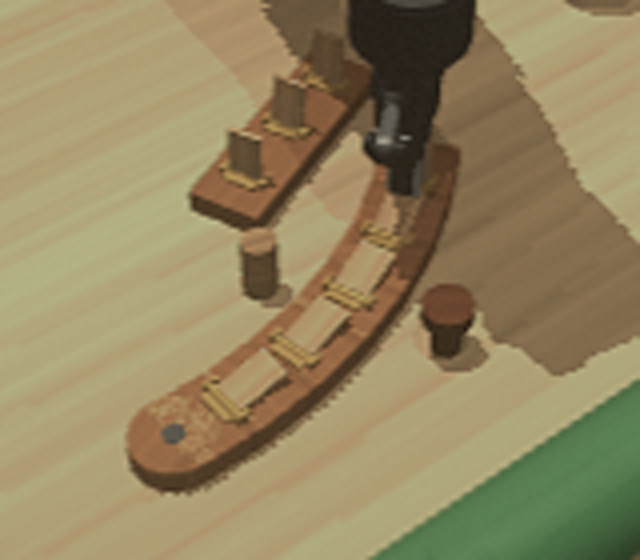

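Leaf 4 is down. I'll fold leaf 5 and run off the square end before lifting.

{"api": "play_rows", "payload": {
  "commands": "0.0003 0.006 0 0 0 -0.017 0;0.0004 0.012 0 0 0 -0.036 0;0.0007 0.018 0 0 0 -0.053 0;0.001 0.024 0 0 0 -0.07 0;0.0016 0.03 0 0 0 -0.088 0;0.002 0.036 0 0 0 -0.105 0;0.0028 0.042 0 0 0 -0.12 0;0.0036 0.048 0 0 0 -0.14 0;0.0045 0.054 0 0 0 -0.155 0;0.0055 0.06 0 0 0 -0.17 0"
}}

```text
clock: 7.95
position: [0.5389, 0.0701, 0.0293]
tcp_rot: [3.141, 0.0, -2.34]
force: [0.1, 0.4, -0.4]
grip_width: -0.002
```

{"api": "play_rows", "payload": {
  "commands": "0 0.006 0 0 0 0 0;0 0.012 0 0 0 0 0;0 0.012 -0.005 0 0 0 0;0 0.012 -0.02 0 0 0 0;0 0.012 -0.04 0 0 0 0;0 0.012 -0.06 0 0 0 0;0 0.012 -0.08 0 0 0 0;0 0.012 -0.1 0 0 0 0;0 0.012 -0.12 0 0 0 0;0 0.012 -0.13 0 0 0 0"
}}

```text
clock: 8.78
position: [0.5318, 0.0778, 0.1624]
tcp_rot: [-3.139, 0.002, -2.342]
force: [1.4, 0.5, 0.5]
grip_width: -0.001
```

```bash
python3 st.py s8|head -2; python3 - <<'E'
from h import *
im=save("top","pics/t8.png"); cv2.imwrite("pics/t8c.png",cv2.resize(im[120:265,180:380,::-1],None,fx=4,fy=4,interpolation=cv2.INTER_CUBIC))
E
```

```text
8.7833 [0.53180395 0.07777458 0.16237448] [-3.13894515e+00  2.16239524e-03 -2.34167663e+00] [1.42145362 0.53151642 0.51009379]
s 0.16544731346465338 r 0.3508093429867068
```

View pics/s8c.png

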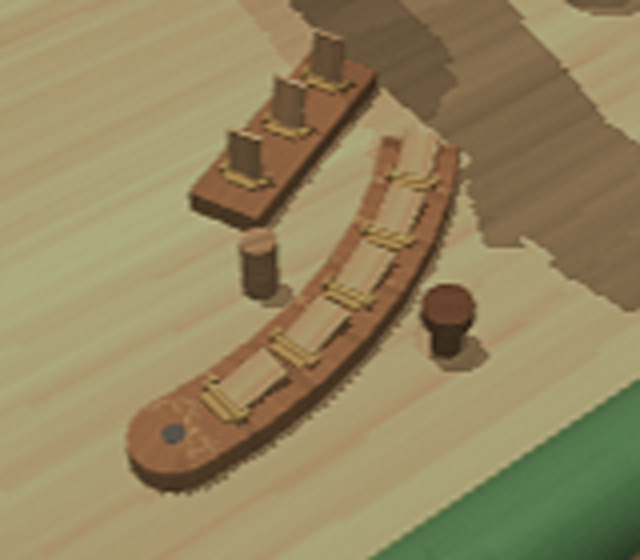

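View pics/t8c.png

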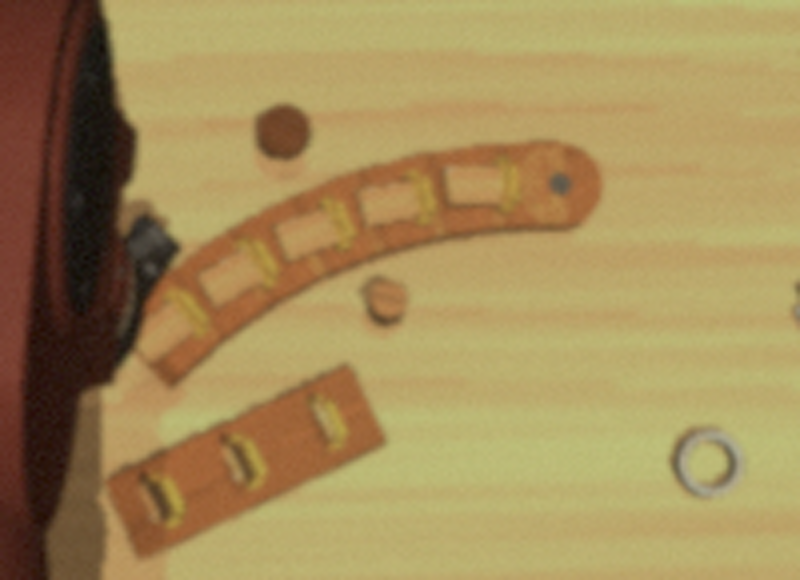

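All five leaves lie flat, and the three short-board leaves stand. The hanging hole is at (320,166) in the top picture, the same as at the start. The tool is at z = 0.16 m, clear of everything, so I hold still briefly and hand in.

{"api": "play_rows", "payload": {
  "commands": "0 0 -0.02 0 0 0 0;0 0 -0.03 0 0 0 0;0 0 -0.03 0 0 0 0;0 0 -0.03 0 0 0 0"
}}

```text
clock: 9.22
position: [0.5309, 0.0779, 0.1888]
tcp_rot: [-3.141, 0.0, -2.341]
force: [0.3, 0.1, 0.6]
grip_width: -0.003
```

```bash
python3 -c "
from rig import bot
print(bot.get_obs()['position'],bot.get_obs()['force'],bot.finish_job())"
```

```text
the job is handed in; nothing more can be done
[0.53089634 0.07791561 0.1888108 ] [0.3073408  0.13253296 0.60682033] None
```

I ran the shut fingertips along the long board's arc about 11–12 mm above the wood, from the round end to past the square end. The five leaves folded down one after another, and I handed the job in at about 9.2 s with the tool at z ≈ 0.19 m.

- **Last pictures:** All five leaves lie flat, and the three leaves of the short board still stand. The long board's hanging hole is at the same pixel as at the start, and the cork, stopper and short board look undisturbed.
- **Force:** The readings at the end of each move stayed at or below about 1.5 N. I did not read the force between those points.
- **Disagreement:** My board fit lay 1–2 px (about 5 mm) off in the scene picture, but it fitted the top and wrist pictures within a few mm. That was well within the width of the leaves.
- **Not re-checked:** I did not check the tumbler, tasting cup, corkscrew, drip collar and small bottle one by one in the last pictures. The arm never went near them.

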